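# Close a pressure vessel with its torque-limiting handle

## Task

Close the pressure vessel with the blue handle: turn its T handle clockwise (seen from above) until the cap stops at its lug and the handle slips on the cap, then stop and let go. A slip of about 15 to 20 degrees is right; more than 35 degrees wears the clutch and spoils the job. Leave the vessel with the orange handle as it is.

Things in the scene. Friction and masses are not known exactly. Their poses are not given: they have to be found in the camera images.
- blue_grip (a point): Centre of the blue T handle's level cross-bar (72 long, 14 thick, 20 high), on the vertical turning axis, 139 mm above the worktop. x runs along the bar (white dot at its -x end), z up. Grip across the thickness. Below it: 12 mm stem, dark hub 42 wide (top 29 mm down), grey cap 70 wide (top 42 mm down), steel vessel with blue collar 76 wide, 104 mm square foot. Bolted down.
- blue_cap (a joint): Turn of the blue vessel's grey cap, rad, growing clockwise seen from above. 0 = closed: the white tab on the cap's rim meets the dark lug on the blue collar, a hard stop. Starts open, between -1.05 and -0.35. Takes about 0.05 N m and stays where left.
- blue_handle (a joint): Slip of the blue T handle on its cap, rad, growing clockwise. Starts at 0 with the bar's white-dot end over the cap's white pointer; stays 0 while the cap turns with the handle. With the cap at its stop the clutch slips at about 0.22 N m and this grows; it stays where left. It cannot go below 0. The bar's clockwise turn is blue_cap + blue_handle.
- orange_tip (a point): White-dot end of the T handle's cross-bar on a second vessel, alike in all but colour (orange handle, collar and band), 36 mm from its turning axis, 139 mm above the worktop. x runs along the bar, from this end to the turning axis. To be left as it is.
Mind the look-alikes: they are no part of the job. What is shaped like the part that bears blue_grip but yellow is not meant.

How it is judged:
At the end, for the whole second after the job is handed in: The blue vessel's cap is at its stop (within 4 degrees), its handle has slipped on the cap by at least 4 and at most 35 degrees and is at rest, and the orange handle's end is within 6 mm of where it was (value of joint blue_cap above -0.07 rad and value of joint blue_handle between 0.07 and 0.61 rad and velocity of joint blue_handle between -0.05 and 0.05 rad/s and distance of orange_tip from where it was at the start of the episode below 0.006 m); the robot touches nothing.
It fails at once if the blue handle is driven on more than 35 degrees after it slips (value of joint blue_handle above 0.61 rad).
It fails at once if the orange handle is turned (distance of orange_tip from where it was at the start of the episode above 0.006 m).
It also fails if it takes over 32 s, if anything falls off the work surface, if the arm or the gripper's body presses on something with over 40 N, if the wrist force passes 120 N, or if a joint passes its speed limit or range.

## Robot

A 6-joint arm with a two-finger parallel gripper is mounted at the origin on a cart in front of the work surface, level with it; the furniture and walls round the work are solid. World frame = base frame: x ahead of the robot, y to its left, z up, the work surface at z = 0. Lengths are in m, angles in rad, forces in N, time in s.
With the tool pointing down it reaches from about 0.375 to 0.9 m from the base axis. Payload 3.1 kg.
Tool frame: the origin (TCP) lies at the very end of the fingers, on their centre line; the grasp point (between the pads) lies 19 mm behind it; z points along the fingers, y is the direction in which the jaws open and shut (so a half turn about z gives the same grasp; the last joint's range is limited). The gripper opens to 85 mm and grips with 20 to 120 N. Pads are 22 mm wide; open, the fingers measure 114 mm over their backs; the gripper's body (76 mm by 85 mm) begins 54 mm behind the grasp point. The pads swing forward as they close: fully open they stand 13 mm farther back than shut.
Start: joints at [1.167, 0.527, 1.433, -0, 1.181, -0.178], TCP at [0.14, 0.609, 0.206] pointing down, gripper open.
Joint ranges: [-3.08, 3.08], [-0.75, 2.2], [0.22, 2.44], [-1.43, 4.57], [0, 2.65], [-2.85, 2.85]. Speed limits (rad/s): [2.79, 2.79, 3.14, 3.14, 3.14, 3.14].

## Interface

Orientations are given as a unit quaternion [x, y, z, w].
In Python, from station import manip gives the robot as it stands.
- The arm moves only by the tool send_rows, never from a script. Its argument "motion" is a list of rows, each an object with "gripper": the finger opening in mm, from 0 to 85.4; "travel": the shift along the tool's x, y, z in mm, a list of three; "rotation": the turn, a rotation vector about the tool's x, y, z in degrees, a list of three. In form: [{"gripper": gripper, "travel": [x, y, z], "rotation": [ax, ay, az]}, ...]. A call has 1 to 12 rows; each row shifts and turns the commanded pose from where the row before left it, along the tool's axes as they then stand; what a row does not reach is not made up. A row lasts 1/12 s, in which the tool goes at most 41.7 mm and 7.16 degrees, less where a joint would pass 70% of its speed; a pose out of reach is approached as far as the arm can. A call is refused whole if a number of a shift passes 41.7 or a number of a turn 7.16, either way. A call with a gripper value outside its range is refused whole. The fingers move at their own pace and stop on an object; "newtons" is the grip in N (left out, the last holds). Time passes only in rows, so rows that do not move let the fingers close. It gives the time, the measured TCP pose, the force and the opening at its end, in the units of the state.
- manip.sense(): the state, without advancing time (a new reading comes with each control period).
- manip.snapshot(name): name is "scene" or "top" or "wrist"; returns the picture (400x640x3 uint8, red, green, blue); there is no depth.
- manip.calibration(name): a dict with "fx", "fy", "cx", "cy" (pixels), "cam_to_world" (4x4, takes a point from camera to world coordinates). Camera axes: x right, y down, z forward; pixel columns grow to the right and rows downward; lengths in m; the calibration is good to about 2 mm. A picture is of the moment at which its call begins: read the wrist's pose just before it. calibration takes no time and is no camera call; for the wrist camera it gives the pose at the moment of the call.
- manip.sign_off(): hands the job in, once; it reports no verdict.
The state is a dict: "t": time; "q": joint angles; "qd": joint speeds; "tau": joint torques, N m; "tcp_pos": TCP position; "tool_rot": TCP orientation; "force": force on the tool from outside, world axes, zero at the start; "ft_torque": the same for the moment, N m; "finger_gap": opening from 0.0 (shut) to 1.0 (fully open).
Only numpy, scipy, OpenCV 4.12 (cv2) and the standard library are available. Lean on these libraries where they do the work, as an engineer would, in place of code of your own. Each camera call takes 0.05 s, during which the arm holds its last target. There are 200 camera calls.

## Working session

There is one attempt and no reset: what is moved stays moved. The work goes in short steps, Python scripts to look and compute and a tool call to move; the robot and the scene stay as the last step left them, time stands still between calls to the robot, and variables do not carry over. Pictures are saved under pics/ and viewed, about 8 in all and at most 12, crops included, and the job is handed in when it is done.

Besides the shell and the picture viewer there is one more tool, called after ">>>" by a JSON object that holds its "method" and its "body". send_rows: Moves the arm, as the interface text tells. Its arguments: {"type":"object","properties":{"motion":{"type":"array","items":{"type":"object","properties":{"gripper":{"type":"number"},"travel":{"type":"array","items":{"type":"number"}},"rotation":{"type":"array","items":{"type":"number"}}}}},"newtons":{"type":"number"}},"required":["motion"]}

```bash
mkdir -p pics; cat > h.py <<'E'
from station import manip
import cv2,numpy as np
def snap(cam,name):
    im=manip.snapshot(cam); cv2.imwrite(f'pics/{name}.png',im[:,:,::-1]); return im
def ray(cam,u,v,z,c=None):
    c=c or manip.calibration(cam); T=np.array(c['cam_to_world'])
    d=T[:3,:3]@np.array([(u-c['cx'])/c['fx'],(v-c['cy'])/c['fy'],1]); o=T[:3,3]
    return o+d*(z-o[2])/d[2]
def proj(cam,p):
    c=manip.calibration(cam); T=np.linalg.inv(np.array(c['cam_to_world'])); q=T@np.r_[p,1]
    return c['fx']*q[0]/q[2]+c['cx'],c['fy']*q[1]/q[2]+c['cy']
E
python3 - <<'E'
from h import *
a=snap('scene','s1');b=snap('top','t1')
cv2.imwrite('pics/st.png',np.vstack([a,b])[:,:,::-1][:, :])
s=manip.sense();print(s['tcp_pos'],s['tool_rot'],s['finger_gap'],s['t'])
print(manip.calibration('top'))
E
```

```text
[0.13961068 0.60847215 0.20521207] [ 1.12646581e-01  9.93634604e-01 -9.68644252e-04 -2.89102128e-04] 1.003247372021324 0.1
{'fx': 398.8518976546213, 'fy': 398.8518976546213, 'cx': 316.61109904512006, 'cy': 203.9414320472308, 'cam_to_world': array([[ 0.0108222 , -0.99675244,  0.07979634,  0.36708636],
       [-0.999775  , -0.01224183, -0.01732299,  0.0017552 ],
       [ 0.01824359, -0.07959091, -0.99666065,  1.14699237],
       [ 0.        ,  0.        ,  0.        ,  1.        ]])}
```

View pics/t1.png

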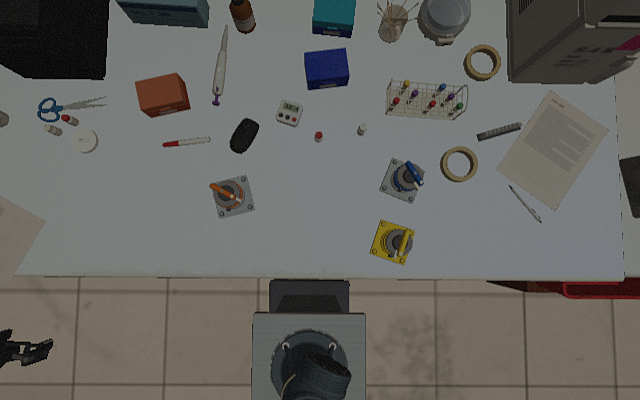

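View pics/s1.png

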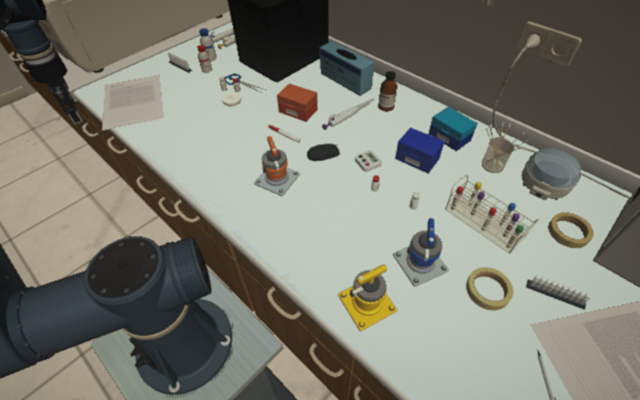

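The top view shows blue at about (413,175), orange at (230,193) and yellow at (400,243). Next I'll zoom in on blue.

```bash
python3 - <<'E'
from h import *
b=cv2.imread('pics/t1.png')[145:265,365:445]
s=cv2.imread('pics/s1.png')[210:290,380:460]
cv2.imwrite('pics/c1.png',np.hstack([cv2.resize(b[:70],(400,350),interpolation=cv2.INTER_CUBIC),cv2.resize(s,(400,400),interpolation=cv2.INTER_CUBIC)[:350]]))
im=cv2.cvtColor(b[:70],cv2.COLOR_BGR2HSV)
m=cv2.inRange(im,(105,150,60),(125,255,255))
n,l,st,ce=cv2.connectedComponentsWithStats(m);print(st,ce+[365,145])
print(ray('top',404,179,0.0),ray('top',414,174,.149))
E
```

```text
[[   0    0   80   70 5493]
 [  42   17    9   12   46]
 [  32   24    1    1    1]
 [  30   26    5   17   20]
 [  49   27    8   11   32]
 [  55   39    1    1    1]
 [  58   38    1    1    1]
 [  38   44    3    1    3]
 [  42   45    2    1    2]
 [  46   44    1    1    1]] [[404.39177135 179.61186965]
 [411.02173913 166.84782609]
 [397.         169.        ]
 [396.15       179.1       ]
 [417.75       176.96875   ]
 [420.         184.        ]
 [423.         183.        ]
 [404.         189.        ]
 [407.5        190.        ]
 [411.         189.        ]]
[ 0.53489013 -0.27185601  0.        ] [ 0.52622587 -0.26187377  0.149     ]
```

View pics/c1.png

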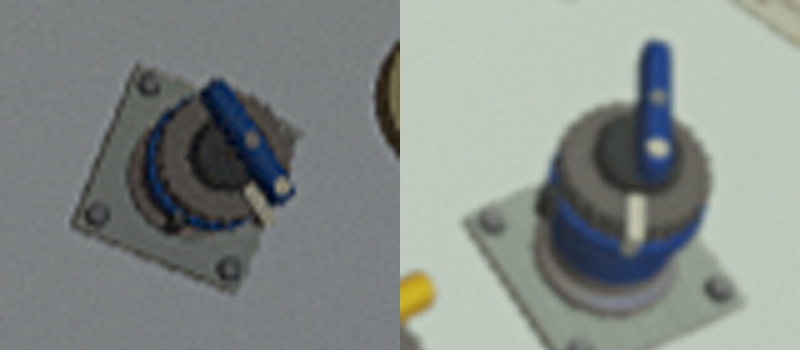

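The crop shows the bar centre at top pixel (415.2,172.6). The dotted end is at (421.5,182) and the plain end at (408,162). The lug is near (399.4,189.4), so there is about 45-60° still to turn.

```bash
python3 - <<'E'
from h import *
from scipy.spatial.transform import Rotation as R
c=ray('top',415.3,172.7,.149);d=ray('top',421.5,182.2,.149);e=ray('top',408.3,162,.149)
l=ray('top',399.4,189.4,.09)
f=np.linalg.norm
ang=lambda v:np.degrees(np.arctan2(v[1],v[0]))
print(c,d,e,f(d-e));print('bar dir (dot->plain)',ang(e-d),'dot',ang(d-c),'lug',ang(l-c))
# scene-based check
from scipy.optimize import least_squares
uv=np.array([[380+257/5,210+97/5]])
C=manip.calibration('scene')
print('scene centre',ray('scene',*uv[0],.149))
s=manip.sense();r=R.from_quat(s['tool_rot']);print(r.as_matrix().round(3));print('tool y ang',ang(r.as_matrix()[:,1]), 'tool x',ang(r.as_matrix()[:,0]),s['q'])
print(manip.calibration('wrist'))
E
```

```text
[ 0.52960162 -0.2652172   0.149     ] [ 0.50551365 -0.28078189  0.149     ] [ 0.55682617 -0.24758236  0.149     ] 0.06111614471474732
bar dir (dot->plain) 32.90312861475008 dot -147.1310479380915 lug 142.83270457021507
scene centre [ 0.52994208 -0.26652804  0.149     ]
[[-0.975  0.224 -0.001]
 [ 0.224  0.975 -0.002]
 [ 0.    -0.002 -1.   ]]
tool y ang 77.06420974005049 tool x 167.06416911389945 [ 1.16650253e+00  5.28388207e-01  1.43380641e+00 -2.98003729e-06
  1.18141977e+00 -1.78520178e-01]
{'fx': 282.9281999661615, 'fy': 282.9281999661615, 'cx': 316.9579168896142, 'cy': 201.97025789538392, 'cam_to_world': array([[ 0.22358041,  0.92983791,  0.29225548,  0.06496327],
       [ 0.97468479, -0.2129351 , -0.06817765,  0.62591934],
       [-0.00116271,  0.30010016, -0.95390699,  0.3715365 ],
       [ 0.        ,  0.        ,  0.        ,  1.        ]])}
```

>>> {"method": "send_rows", "body": {"motion": [{"travel":[-30,-25,-2]},{"travel":[-30,-25,-2]},{"travel":[-30,-25,-2]},{"travel":[-30,-25,-2]},{"travel":[-30,-25,-2]},{"travel":[-30,-25,0]},{"travel":[-30,-25,0]},{"travel":[-30,-25,0]},{"travel":[-30,-25,0]},{"travel":[-30,-25,0]},{"travel":[-30,-25,0]},{"travel":[-30,-25,0]}]}}

```text
validation failed for argument at $.mo...
```

>>> {"method": "send_rows", "body": {"motion": [{"travel":[-16,-35,0]},{"travel":[-16,-35,0]},{"travel":[-16,-35,0]},{"travel":[-16,-35,0]},{"travel":[-16,-35,0]},{"travel":[-16,-35,0]},{"travel":[-16,-35,0]},{"travel":[-16,-35,0]},{"travel":[-16,-35,0]},{"travel":[-16,-35,0]},{"travel":[-16,-35,0]},{"travel":[-16,-35,0]}]}}

```text
validation failed for argument at $.mo...
```

>>> {"method": "send_rows", "body": {"motion": [{"gripper":85,"travel":[-30,-25,-2],"rotation":[0,0,0]},{"gripper":85,"travel":[-30,-25,-2],"rotation":[0,0,0]},{"gripper":85,"travel":[-30,-25,-2],"rotation":[0,0,0]},{"gripper":85,"travel":[-30,-25,-2],"rotation":[0,0,0]},{"gripper":85,"travel":[-30,-25,-2],"rotation":[0,0,0]},{"gripper":85,"travel":[-30,-25,0],"rotation":[0,0,0]},{"gripper":85,"travel":[-30,-25,0],"rotation":[0,0,0]},{"gripper":85,"travel":[-30,-25,0],"rotation":[0,0,0]},{"gripper":85,"travel":[-30,-25,0],"rotation":[0,0,0]},{"gripper":85,"travel":[-30,-25,0],"rotation":[0,0,0]},{"gripper":85,"travel":[-30,-25,0],"rotation":[0,0,0]},{"gripper":85,"travel":[-30,-25,0],"rotation":[0,0,0]}]}}

```text
t: 1.1
tcp_pos: [0.4241, 0.2344, 0.2159]
tool_rot: [0.113, 0.994, -0.0, -0.0]
force: [0.2, 0.8, 0.8]
finger_gap: 0.998
```

>>> {"method": "send_rows", "body": {"motion": [{"gripper":85,"travel":[-16.5,-35.7,0],"rotation":[0,0,0]},{"gripper":85,"travel":[-16.5,-35.7,0],"rotation":[0,0,0]},{"gripper":85,"travel":[-16.5,-35.7,0],"rotation":[0,0,0]},{"gripper":85,"travel":[-16.5,-35.7,0],"rotation":[0,0,0]},{"gripper":85,"travel":[-16.5,-35.7,0],"rotation":[0,0,0]},{"gripper":85,"travel":[-16.5,-35.7,0],"rotation":[0,0,0]},{"gripper":85,"travel":[-16.5,-35.7,0],"rotation":[0,0,0]},{"gripper":85,"travel":[-16.5,-35.7,0],"rotation":[0,0,0]},{"gripper":85,"travel":[-16.5,-35.7,0],"rotation":[0,0,0]},{"gripper":85,"travel":[-16.5,-35.7,0],"rotation":[0,0,0]},{"gripper":85,"travel":[-16.5,-35.7,0],"rotation":[0,0,0]},{"gripper":85,"travel":[-16.5,-35.7,0],"rotation":[0,0,0]}]}}

```text
t: 2.1
tcp_pos: [0.5203, -0.2276, 0.2157]
tool_rot: [0.113, 0.994, 0.0, -0.0]
force: [0.2, 0.4, -0.5]
finger_gap: 0.997
```

>>> {"method": "send_rows", "body": {"motion": [{"gripper":85,"travel":[-17,-36,0],"rotation":[0,0,0]},{"gripper":85,"travel":[0,0,0],"rotation":[0,0,-6.5]},{"gripper":85,"travel":[0,0,0],"rotation":[0,0,-6.5]},{"gripper":85,"travel":[0,0,0],"rotation":[0,0,-6.5]},{"gripper":85,"travel":[0,0,0],"rotation":[0,0,-6.5]},{"gripper":85,"travel":[0,0,0],"rotation":[0,0,-6.5]},{"gripper":85,"travel":[0,0,0],"rotation":[0,0,-6.5]},{"gripper":85,"travel":[0,0,0],"rotation":[0,0,-6.5]},{"gripper":85,"travel":[0,0,0],"rotation":[0,0,0]}]}}

```text
t: 2.85
tcp_pos: [0.5288, -0.2644, 0.2156]
tool_rot: [-0.281, 0.96, 0.0, -0.0]
force: [-0.5, -0.2, -0.7]
finger_gap: 0.998
```

```bash
python3 - <<'E'
from h import *
from scipy.spatial.transform import Rotation as R
c=manip.calibration('wrist')
s=manip.sense();r=R.from_quat(s['tool_rot']).as_matrix()
print(s['t'],s['tcp_pos'],s['q'].round(3) if hasattr(s['q'],'round') else s['q'],np.degrees(np.arctan2(r[1,1],r[0,1])))
snap('wrist','w1')
print('expected bar centre px',proj('wrist',[.530,-.266,.149]),proj('wrist',[.530,-.266,.097]))
E
```

```text
2.85 [ 0.52882116 -0.26438363  0.21558417] [-0.652  0.472  1.508 -0.     1.163 -2.793] 122.66808688019239
expected bar centre px (np.float64(314.55568650097496), np.float64(205.69918477013357)) (np.float64(314.91001028323785), np.float64(190.08351349748787))
```

View pics/w1.png

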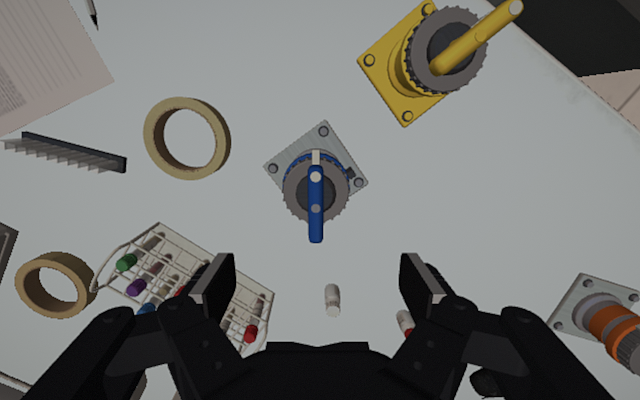

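The wrist view shows the blue bar upright in the picture. Its centre dot is at (315.5,209), the white dot at (315,177) and the plain end at (316,242), so the jaws are already aligned.

```bash
python3 - <<'E'
from h import *
im=cv2.imread('pics/w1.png');m=cv2.inRange(cv2.cvtColor(im,cv2.COLOR_BGR2HSV),(105,150,40),(125,255,255))
m[:165]=0;m[250:]=0;m[:,:300]=0;m[:,332:]=0
v,u=np.nonzero(m)
P=np.array([ray('wrist',a,b,.149)[:2] for a,b in zip(u,v) if b>190])
vx=cv2.fitLine(P.astype(np.float32),2,0,.001,.001).ravel();print('ang',np.degrees(np.arctan2(vx[1],vx[0])))
c=ray('wrist',315.6,209,.149);print(c,ray('wrist',315,177,.149),ray('wrist',316,242,.145))
x=(u[v>200]).mean();print(x)
E
```

```text
ang 33.187866
[ 0.53206866 -0.26361709  0.149     ] [ 0.50834722 -0.27924753  0.149     ] [ 0.56010863 -0.24542812  0.145     ]
315.29296875
```

>>> {"method": "send_rows", "body": {"motion": [{"gripper":85,"travel":[-1.5,-1.3,30],"rotation":[0,0,0]},{"gripper":85,"travel":[0,0,30],"rotation":[0,0,0]},{"gripper":85,"travel":[0,0,20],"rotation":[0,0,0]},{"gripper":85,"travel":[0,0,12],"rotation":[0,0,0]},{"gripper":85,"travel":[0,0,0],"rotation":[0,0,0]},{"gripper":10,"travel":[0,0,0],"rotation":[0,0,0]},{"gripper":10,"travel":[0,0,0],"rotation":[0,0,0]},{"gripper":10,"travel":[0,0,0],"rotation":[0,0,0]},{"gripper":10,"travel":[0,0,0],"rotation":[0,0,0]},{"gripper":10,"travel":[0,0,0],"rotation":[0,0,0]},{"gripper":10,"travel":[0,0,0],"rotation":[0,0,0]},{"gripper":10,"travel":[0,0,0],"rotation":[0,0,0]}], "newtons": 80}}

```text
t: 3.9
tcp_pos: [0.5313, -0.265, 0.1246]
tool_rot: [-0.28, 0.96, -0.0, 0.0]
force: [-0.7, 1.6, -0.4]
finger_gap: 0.121
```

```bash
cat > st.py <<'E'
from h import *
from scipy.spatial.transform import Rotation as R
s=manip.sense();r=R.from_quat(s['tool_rot']).as_matrix()
print(s['t'],s['tcp_pos'],s['finger_gap']*85.4,'yang',np.degrees(np.arctan2(r[1,1],r[0,1])),'F',np.round(s['force'],1),'M',np.round(s['ft_torque'],3),'q6',s['q'][5],s['tau'][5])
E
python3 st.py
```

```text
3.9 [ 0.53128322 -0.26498732  0.1245662 ] 10.33768285724391 yang 122.55468914884813 F [-0.7  1.6 -0.4] M [0.    0.011 0.046] q6 -2.7897486506336473 0.0010092056982102804
```

>>> {"method": "send_rows", "body": {"motion": [{"gripper":0,"travel":[0,0,0],"rotation":[0,0,0]},{"gripper":0,"travel":[0,0,0],"rotation":[0,0,0]},{"gripper":0,"travel":[0,0,0],"rotation":[0,0,0]}]}}

```text
t: 4.15
tcp_pos: [0.5311, -0.2649, 0.1241]
tool_rot: [-0.28, 0.96, -0.0, 0.0]
force: [-0.7, 0.3, 0.3]
finger_gap: -0.002
```

```bash
python3 st.py; python3 - <<'E'
from h import *
a=snap('wrist','w2')[100:,100:540]
cv2.imwrite('pics/w2c.png',cv2.resize(a,(800,545))[:,:,::-1])
E
```

```text
4.15 [ 0.5311159  -0.26489761  0.12411935] -0.13309455092829373 yang 122.55968457022652 F [-0.7  0.3  0.3] M [ 0.027 -0.025  0.033] q6 -2.7898488657897738 0.00026145990887016524
```

View pics/w2c.png

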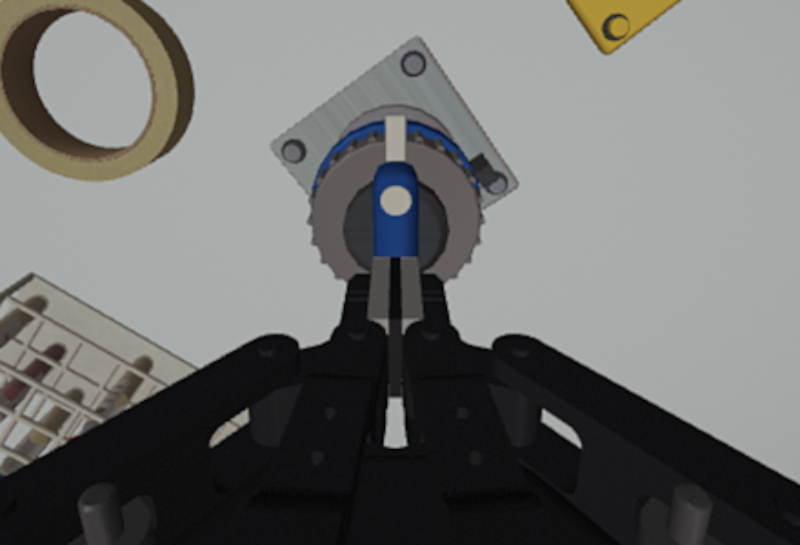

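```bash
python3 - <<'E'
from h import *
from scipy.spatial.transform import Rotation as R
s=manip.sense();r=R.from_quat(s['tool_rot']).as_matrix();p=s['tcp_pos']
k=800/440
f=lambda n,P:print(n,(np.array(proj('wrist',P))-100)*k)
f('tcp',p)
for d in(11,25,36):f(f'bar top {d} to dot',[.531-.839*d/1e3,-.265-.545*d/1e3,.149])
for dz in(.01,.02,.04,.06): f(f'tool back {dz}',p-r[:,2]*dz)
f('tip front edge',p+r[:,0]*.011);f('pad front edge 25 back',p+r[:,0]*.011-r[:,2]*.025)
for w in (-.007,.007): f('bar side',np.array([.531-.839*.02,-.265-.545*.02,.149])+r[:,1]*w)
E
```

```text
tcp [394.35740938 251.04789848]
bar top 11 to dot [393.87195213 252.06160661]
bar top 25 to dot [393.49695545 208.22156187]
bar top 36 to dot [393.18724201 172.01363823]
tool back 0.01 [394.35189429 263.67270165]
tool back 0.02 [394.34573225 277.77846433]
tool back 0.04 [394.33095146 311.61373966]
tool back 0.06 [394.31163999 355.82038494]
tip front edge [394.36448747 222.01001897]
pad front edge 25 back [394.35022025 252.68926168]
bar side [369.91798364 224.151765  ]
bar side [417.34832274 224.16410437]
```

```bash
python3 - <<'E'
from h import *
a=snap('scene','s2')[130:310,310:550]
cv2.imwrite('pics/s2c.png',cv2.resize(a,(800,600),interpolation=cv2.INTER_CUBIC)[:,:,::-1])
k=800/240
for n,P in (('tcp',[.531,-.265,.124]),('bartop',[.531,-.265,.149])): print(n,(np.array(proj('scene',P))-[310,130])*k)
E
```

```text
tcp [396.35493424 350.01857993]
bartop [403.61738127 329.15433613]
```

View pics/s2c.png

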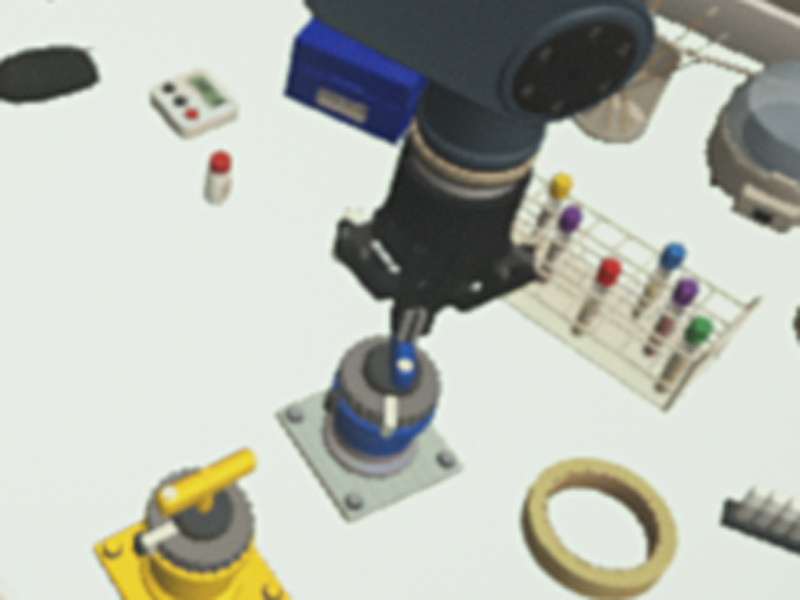

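>>> {"method": "send_rows", "body": {"motion": [{"gripper":0,"travel":[0,0,0],"rotation":[0,0,4]},{"gripper":0,"travel":[0,0,0],"rotation":[0,0,4]},{"gripper":0,"travel":[0,0,0],"rotation":[0,0,4]},{"gripper":0,"travel":[0,0,0],"rotation":[0,0,0]}]}}

```text
t: 4.58
tcp_pos: [0.5311, -0.2649, 0.124]
tool_rot: [-0.178, 0.984, 0.0, -0.0]
force: [-0.2, 0.4, 0.3]
finger_gap: -0.0
```

```bash
python3 st.py; python3 - <<'E'
from h import *
a=snap('wrist','w3')[100:,100:540]
cv2.imwrite('pics/w3c.png',cv2.resize(a,(800,545))[:,:,::-1])
E
```

```text
4.5833 [ 0.53110782 -0.26485566  0.12404747] -0.02153442235497535 yang 110.4969107648037 F [-0.2  0.4  0.3] M [ 0.009 -0.06  -0.038] q6 -2.5793007788915254 0.3972600493580103
```

View pics/w3c.png

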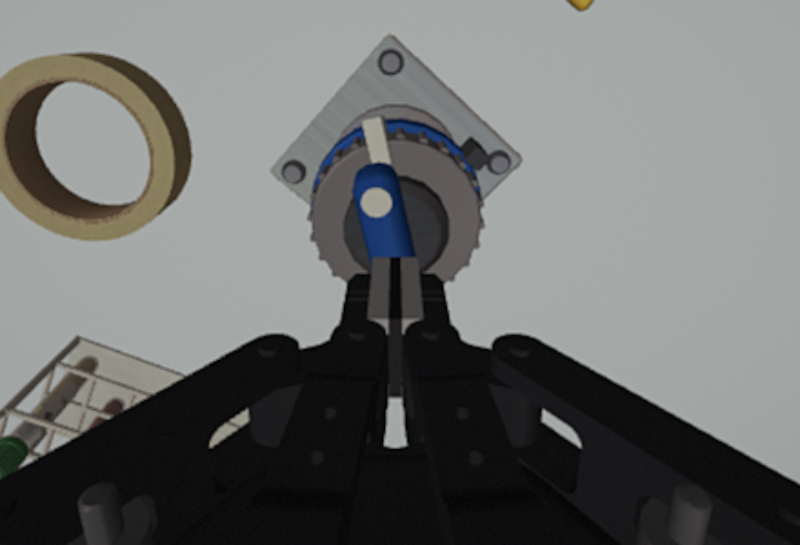

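The bar stayed put while the gripper turned, and the fingers shut empty. The tips seem to be above the bar even though the reported TCP z is 0.124. I'll check the camera and TCP height against known sizes.

```bash
python3 - <<'E'
from h import *
k=440/800
A=lambda u,v,z,c=None:ray('wrist',100+u*k,100+v*k,z,c)
f=np.linalg.norm
c0=manip.calibration('wrist');print('cam z',c0['cam_to_world'][2][3])
# w3: foot corners
P=[A(390,36,.01),A(271,172,.01),A(521,160,.01)]
print('foot sides (104)',f(P[0]-P[1]),f(P[0]-P[2]))
print('cap width (70)',f(A(311,215,.097)-A(483,215,.097)))
print('hub width (42)',f(A(344,222,.11)-A(447,222,.11)))
# bar width
print('bar width (14)',f(A(356,205,.149)-A(401,196,.149)))
b=cv2.imread('pics/t1.png')
T=lambda u,v,z:ray('top',365+u/5,145+v/5,z)
Q=[T(137,65,.01),T(72,228,.01),T(236,294,.01)]
print('top foot',f(Q[0]-Q[1]),f(Q[1]-Q[2]))
E
```

```text
cam z 0.2903456852760889
foot sides (104) 0.10027566093350333 0.09950101078749178
cap width (70) 0.06903617887166308
hub width (42) 0.038730897294664335
bar width (14) 0.013400326047236876
top foot 0.1027519151265547 0.10140904135874024
```

Sizes agree to about 5%, so the camera height is sound. Three cues put the real fingertips about 25 mm short of the reported TCP: where the shut tips appear in the wrist view, the open-finger spacing in w1, and the scene view. I'll turn back, open, and go down 24 mm more, watching the force.

>>> {"method": "send_rows", "body": {"motion": [{"gripper":60,"travel":[0,0,0],"rotation":[0,0,-6]},{"gripper":60,"travel":[0,0,0],"rotation":[0,0,-6]},{"gripper":60,"travel":[0,0,0],"rotation":[0,0,0]},{"gripper":60,"travel":[0,0,0],"rotation":[0,0,0]},{"gripper":60,"travel":[0,0,0],"rotation":[0,0,0]},{"gripper":60,"travel":[0,0,0],"rotation":[0,0,0]},{"gripper":60,"travel":[0,0,6],"rotation":[0,0,0]},{"gripper":60,"travel":[0,0,6],"rotation":[0,0,0]},{"gripper":60,"travel":[0,0,6],"rotation":[0,0,0]},{"gripper":60,"travel":[0,0,6],"rotation":[0,0,0]},{"gripper":60,"travel":[0,0,0],"rotation":[0,0,0]}]}}

```text
t: 5.55
tcp_pos: [0.5301, -0.2641, 0.0982]
tool_rot: [-0.28, 0.96, 0.001, -0.001]
force: [0.2, -0.9, -0.4]
finger_gap: 0.705
```

>>> {"method": "send_rows", "body": {"motion": [{"gripper":5,"travel":[0,0,0],"rotation":[0,0,0]},{"gripper":5,"travel":[0,0,0],"rotation":[0,0,0]},{"gripper":5,"travel":[0,0,0],"rotation":[0,0,0]},{"gripper":5,"travel":[0,0,0],"rotation":[0,0,0]},{"gripper":5,"travel":[0,0,0],"rotation":[0,0,0]},{"gripper":5,"travel":[0,0,0],"rotation":[0,0,0]},{"gripper":5,"travel":[0,0,0],"rotation":[0,0,0]},{"gripper":5,"travel":[0,0,0],"rotation":[0,0,0]}], "newtons": 60}}

```text
t: 6.22
tcp_pos: [0.5311, -0.2647, 0.1006]
tool_rot: [-0.28, 0.96, 0.0, 0.0]
force: [-1.0, 1.7, 4.7]
finger_gap: 0.152
```

```bash
python3 st.py; python3 - <<'E'
from h import *
a=snap('wrist','w4')[100:,100:540]
cv2.imwrite('pics/w4c.png',cv2.resize(a,(800,545))[:,:,::-1])
E
```

```text
6.2167 [ 0.53112332 -0.26468634  0.10059564] 12.976019207273824 yang 122.5710299302237 F [-1.   1.7  4.7] M [0.31  0.187 0.038] q6 -2.7899373156164216 0.019952210714109242
```

View pics/w4c.png

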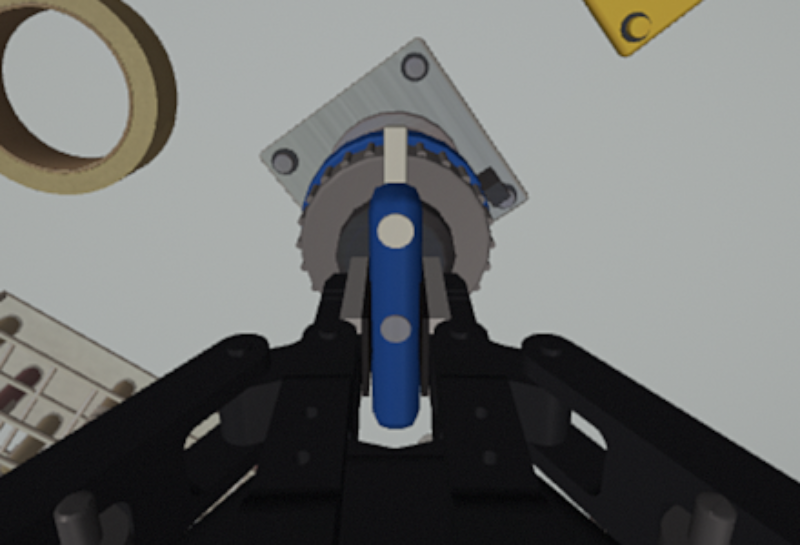

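The bar is now gripped: the gap is 13 mm, and the bar sits between the pads at (395,330) with the lug at (490,185). I'll turn the first 40° clockwise.

>>> {"method": "send_rows", "body": {"motion": [{"gripper":5,"travel":[0,0,0],"rotation":[0,0,4]},{"gripper":5,"travel":[0,0,0],"rotation":[0,0,4]},{"gripper":5,"travel":[0,0,0],"rotation":[0,0,4]},{"gripper":5,"travel":[0,0,0],"rotation":[0,0,4]},{"gripper":5,"travel":[0,0,0],"rotation":[0,0,4]},{"gripper":5,"travel":[0,0,0],"rotation":[0,0,4]},{"gripper":5,"travel":[0,0,0],"rotation":[0,0,4]},{"gripper":5,"travel":[0,0,0],"rotation":[0,0,4]},{"gripper":5,"travel":[0,0,0],"rotation":[0,0,4]},{"gripper":5,"travel":[0,0,0],"rotation":[0,0,4]}]}}

```text
t: 7.1
tcp_pos: [0.531, -0.2644, 0.1006]
tool_rot: [0.066, 0.998, 0.0, -0.0]
force: [-1.1, 3.2, 5.7]
finger_gap: 0.153
```

```bash
python3 st.py; python3 - <<'E'
from h import *
a=snap('wrist','w5')[100:,100:540]
cv2.imwrite('pics/w5c.png',cv2.resize(a,(800,545))[:,:,::-1])
E
```

```text
7.1 [ 0.53099442 -0.26440345  0.1005854 ] 13.044601652646035 yang 82.37883728781033 F [-1.1  3.2  5.7] M [ 0.392  0.197 -0.007] q6 -2.088471981590253 -0.48358602449297905
```

View pics/w5c.png

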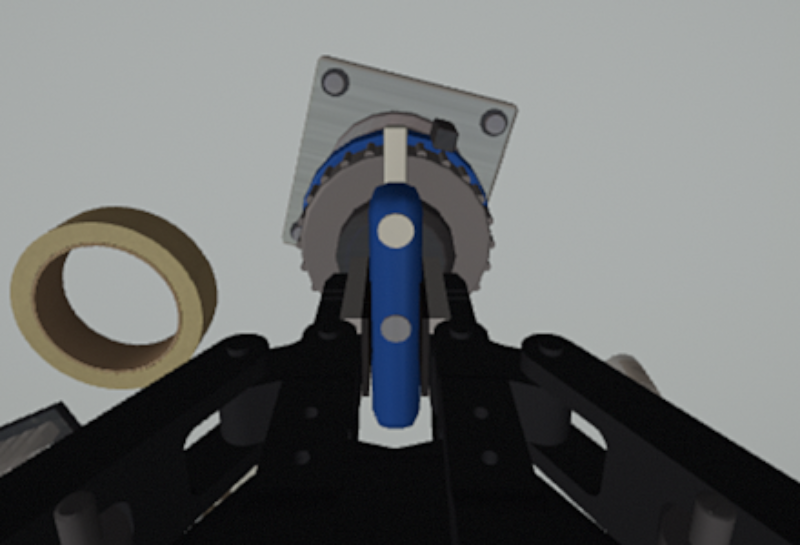

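The cap is following the handle with no slip. The tab's right edge is at x≈407 and the lug's left edge at x≈432.

```bash
python3 - <<'E'
from h import *
k=440/800
def ang(u,v,z):
    p=ray('wrist',100+u*k,100+v*k,z)-np.array([.531,-.2645,0]); return np.degrees(np.arctan2(p[1],p[0]))%360, np.hypot(p[0],p[1])
for z in(.085,.092,.097):
    print(z,ang(408,130,z),ang(385,130,z),ang(432,140,z),ang(457,140,z))
E
```

```text
0.085 (np.float64(165.04314265360898), np.float64(0.040578689188121214)) (np.float64(176.7310380441059), np.float64(0.040385738152201436)) (np.float64(151.62281518220908), np.float64(0.039103168564117004)) (np.float64(140.32976076960165), np.float64(0.04311049892289584))
0.092 (np.float64(165.54863849183354), np.float64(0.04194661723049539)) (np.float64(176.41453226660434), np.float64(0.04177435554306886)) (np.float64(153.0982273517603), np.float64(0.040373792016922594)) (np.float64(142.36274142035708), np.float64(0.043984142174353744))
0.097 (np.float64(165.88996352331316), np.float64(0.042925598422215626)) (np.float64(176.201044975954), np.float64(0.04276696212108491)) (np.float64(154.09605090653267), np.float64(0.04129690257615772)) (np.float64(143.76493287460318), np.float64(0.044640922681971645))
```

>>> {"method": "send_rows", "body": {"motion": [{"gripper":5,"travel":[0,0,0],"rotation":[0,0,3]},{"gripper":5,"travel":[0,0,0],"rotation":[0,0,3]},{"gripper":5,"travel":[0,0,0],"rotation":[0,0,3]}]}}

```text
t: 7.4
tcp_pos: [0.531, -0.2643, 0.1006]
tool_rot: [0.144, 0.99, 0.0, -0.0]
force: [-0.7, 3.2, 5.6]
finger_gap: 0.153
```

```bash
python3 st.py
```

```text
7.4 [ 0.53100601 -0.26429989  0.10058074] 13.035094781021115 yang 73.42556195391643 F [-0.7  3.2  5.6] M [0.494 0.193 0.076] q6 -1.9322266600471638 -0.35082779824733734
```

>>> {"method": "send_rows", "body": {"motion": [{"gripper":5,"travel":[0,0,0],"rotation":[0,0,3]}]}}

```text
t: 7.48
tcp_pos: [0.531, -0.2643, 0.1006]
tool_rot: [0.17, 0.985, 0.0, -0.0]
force: [-1.1, 3.0, 5.5]
finger_gap: 0.151
```

```bash
python3 st.py
```

```text
7.4833 [ 0.53103679 -0.26428583  0.10059941] 12.882417977420523 yang 70.42650543174072 F [-1.1  3.   5.5] M [0.494 0.166 0.071] q6 -1.8798679136951555 -0.3499003127217293
```

>>> {"method": "send_rows", "body": {"motion": [{"gripper":5,"travel":[0,0,0],"rotation":[0,0,3]}]}}

```text
t: 7.57
tcp_pos: [0.531, -0.2643, 0.1006]
tool_rot: [0.196, 0.981, 0.0, -0.0]
force: [-1.4, 3.2, 5.4]
finger_gap: 0.151
```

```bash
python3 st.py
```

```text
7.5667 [ 0.53099075 -0.26427852  0.10055613] 12.900315136907457 yang 67.4324059558279 F [-1.4  3.2  5.4] M [0.469 0.178 0.248] q6 -1.8276266862971446 -0.21280274726450443
```

>>> {"method": "send_rows", "body": {"motion": [{"gripper":5,"travel":[0,0,0],"rotation":[0,0,3]}]}}

```text
t: 7.65
tcp_pos: [0.531, -0.2643, 0.1006]
tool_rot: [0.221, 0.975, 0.0, -0.0]
force: [-0.9, 3.4, 5.9]
finger_gap: 0.151
```

```bash
python3 st.py
```

```text
7.65 [ 0.53099622 -0.26425348  0.10055097] 12.924186825352702 yang 64.46415354570426 F [-0.9  3.4  5.9] M [0.504 0.203 0.221] q6 -1.7756880770415886 -0.17198290675878525
```

The moment jumped from 0.07 to 0.25 N m at a yaw of about 69°, which matches the predicted stop at about 70°, and the clutch is now slipping. I need another 12° for a slip of about 16-17°.

>>> {"method": "send_rows", "body": {"motion": [{"gripper":5,"travel":[0,0,0],"rotation":[0,0,3]},{"gripper":5,"travel":[0,0,0],"rotation":[0,0,3]},{"gripper":5,"travel":[0,0,0],"rotation":[0,0,3]},{"gripper":5,"travel":[0,0,0],"rotation":[0,0,3]},{"gripper":5,"travel":[0,0,0],"rotation":[0,0,0]},{"gripper":5,"travel":[0,0,0],"rotation":[0,0,0]}]}}

```text
t: 8.15
tcp_pos: [0.5311, -0.2641, 0.1006]
tool_rot: [0.321, 0.947, 0.0, -0.0]
force: [-0.5, 3.1, 5.0]
finger_gap: 0.146
```

```bash
python3 st.py; python3 - <<'E'
from h import *
a=snap('wrist','w6')[100:,100:540]
cv2.imwrite('pics/w6c.png',cv2.resize(a,(800,545))[:,:,::-1])
E
```

```text
8.15 [ 0.53105854 -0.26414304  0.10056078] 12.470805286861236 yang 52.543976853015174 F [-0.5  3.1  5. ] M [ 0.528  0.187 -0.052] q6 -1.567901164211451 -0.032548323506489396
```

View pics/w6c.png

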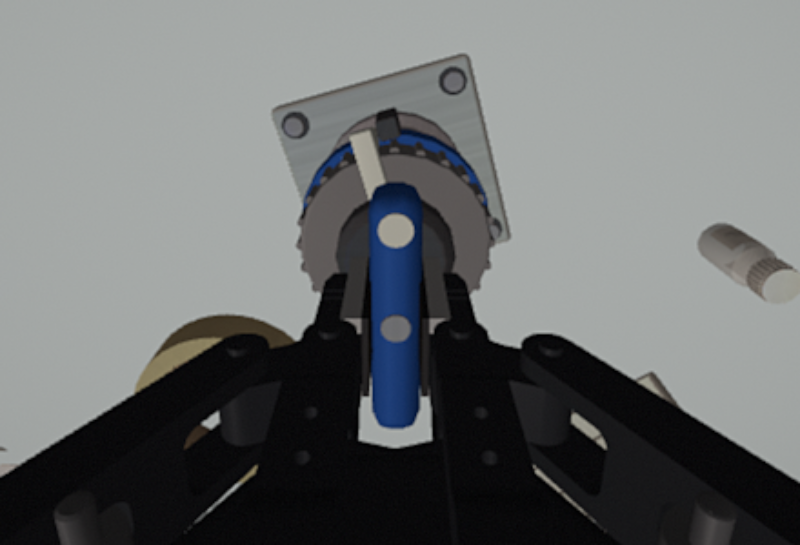

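The tab now sits against the lug at (378,128), and the bar has gone about 16° past the pointer. Time to let go and rise.

>>> {"method": "send_rows", "body": {"motion": [{"gripper":60,"travel":[0,0,0],"rotation":[0,0,0]},{"gripper":60,"travel":[0,0,0],"rotation":[0,0,0]},{"gripper":60,"travel":[0,0,0],"rotation":[0,0,0]},{"gripper":60,"travel":[0,0,0],"rotation":[0,0,0]},{"gripper":60,"travel":[0,0,0],"rotation":[0,0,0]},{"gripper":60,"travel":[0,0,-10],"rotation":[0,0,0]},{"gripper":60,"travel":[0,0,-25],"rotation":[0,0,0]},{"gripper":60,"travel":[0,0,-30],"rotation":[0,0,0]},{"gripper":60,"travel":[0,0,-30],"rotation":[0,0,0]},{"gripper":60,"travel":[0,0,-20],"rotation":[0,0,0]},{"gripper":60,"travel":[0,0,0],"rotation":[0,0,0]},{"gripper":60,"travel":[0,0,0],"rotation":[0,0,0]}]}}

```text
t: 9.2
tcp_pos: [0.5319, -0.2655, 0.2172]
tool_rot: [0.321, 0.947, -0.001, 0.002]
force: [-0.8, 0.3, -0.3]
finger_gap: 0.702
```

```bash
python3 st.py; python3 - <<'E'
from h import *
a=snap('wrist','w7')[80:330,150:483]
cv2.imwrite('pics/w7c.png',cv2.resize(a,(799,600),interpolation=cv2.INTER_CUBIC)[:,:,::-1])
t=snap('top','t2').astype(int);t1=cv2.imread('pics/t1.png')[:,:,::-1].astype(int)
d=np.abs(t-t1)[165:222,205:262].max(2);print('orange top-view change',d.mean(),(d>40).sum())
E
```

```text
9.2 [ 0.53186894 -0.26547622  0.21715796] 59.93905519010738 yang 52.56579074044193 F [-0.8  0.3 -0.3] M [-0.015 -0.034  0.045] q6 -1.5681656311919538 -2.0565865384014614e-05
orange top-view change 40.698676515851034 1967
```

View pics/w7c.png

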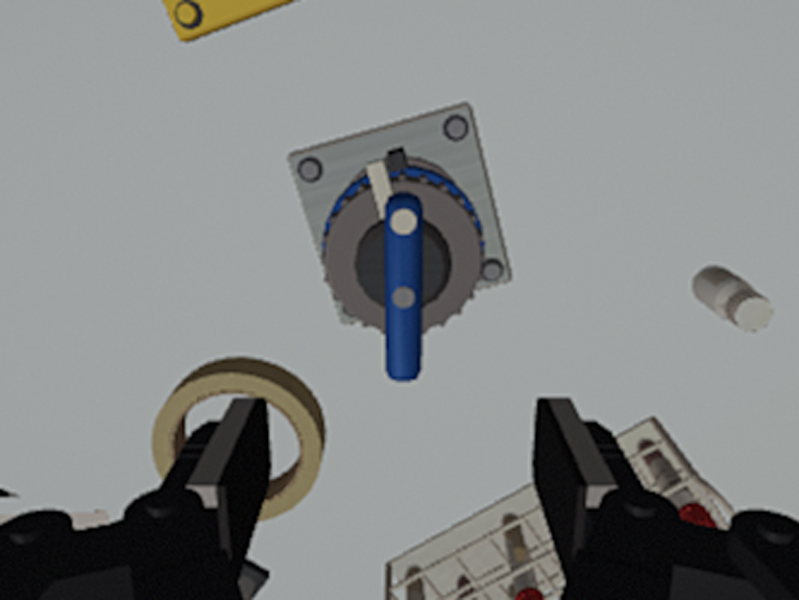

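Blue is right and the gripper is clear. The orange region in the top view is probably hidden by the arm, so I'll compare it in the scene camera before handing in.

```bash
python3 - <<'E'
from h import *
t=snap('scene','s3')[:,:,::-1];o=cv2.imread('pics/s1.png')
def m(i):
    k=cv2.inRange(cv2.cvtColor(i,cv2.COLOR_BGR2HSV),(5,150,80),(16,255,255));k[:128]=0;k[200:]=0;k[:,:245]=0;k[:,305:]=0
    v,u=np.nonzero(k);return len(u),u.mean(),v.mean(),u.min(),u.max(),v.min(),v.max()
print(m(o));print(m(t))
d=np.abs(t.astype(int)-o)[130:198,250:305].max(2);print(d.mean(),(d>40).sum())
cv2.imwrite('pics/t2c.png',cv2.imread('pics/t2.png'))
E
```

```text
(198, np.float64(275.4141414141414), np.float64(164.4949494949495), np.int64(266), np.int64(286), np.int64(137), np.int64(178))
(189, np.float64(275.2804232804233), np.float64(164.66666666666666), np.int64(266), np.int64(286), np.int64(137), np.int64(178))
32.543315508021394 0
```

View pics/t2.png

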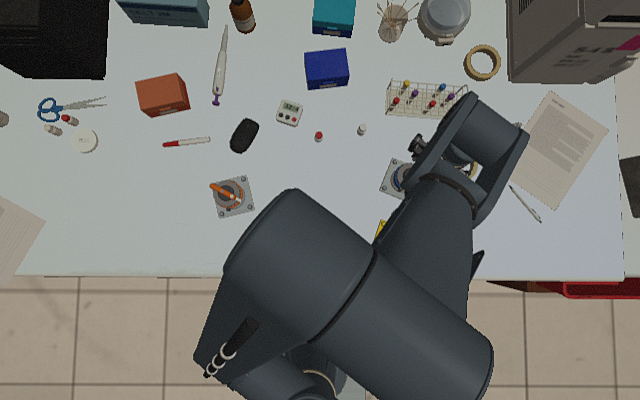

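Orange is unchanged: it has the same pixel extents in the scene view and the same pose at (230,193) in the top view. The difference was only brightness.

```bash
python3 -c "
from station import manip
print(manip.sign_off())"
```

```text
the job is handed in; nothing more can be done
None
```

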